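# Swap the two parts and hold the telescoping magnifier drawn out over the new one

### The arm

A 6-joint arm with a two-finger parallel gripper is mounted at the origin on the work surface. World frame = base frame: x ahead of the robot, y to its left, z up, the work surface at z = 0. Lengths are in mm, angles in rad, forces in N, time in s.
With the tool pointing down it reaches from about 350 to 875 mm from the base axis. Payload 4.2 kg.
Tool frame: the origin (TCP) lies midway between the tips of the shut fingers; the grasp point (between the pads) lies 19 mm behind it (arm.grasp_offset is the distance from the TCP to the grasp point, in mm); z points along the fingers, y is the direction in which the jaws open and shut (so a half turn about z gives the same grasp; the last joint's range is limited). The gripper opens to 85 mm and grips with 20 to 120 N. Pads are 22 mm wide; open, the fingers measure 114 mm over their backs; the gripper's body (76 mm by 85 mm) begins 54 mm behind the grasp point. The pads swing forward as they close: fully open they stand 13 mm farther back than shut.
Start: joints at [1.526, 0.385, 0.008, 0, -1.194, -0.259], TCP at [186.935, 596.368, 231.312] pointing down, gripper open.
Joint ranges: [-3.14, 3.14], [-1.21, 2.06], [-1.07, 1.41], [-3.16, 2.05], [-2.99, -0.16], [-3.1, 3.1]. Speed limits (rad/s): [2.79, 2.79, 3.14, 3.14, 3.14, 3.14].

### API

Orientations are given as a unit quaternion [x, y, z, w].
In Python, from bench import arm gives the robot as it stands.
- The arm moves only by the tool move_arm, never from a script. Its argument "moves" is a list of rows, each an object with "gripper": the gripper's target within -1 to 1 (fully open at 1, half-way at 0, shut at -1); "xyz": the shift along the tool's x, y, z in cm, a list of three; "angular": the turn, a rotation vector about the tool's x, y, z in rad, a list of three. In form: [{"gripper": gripper, "xyz": [dx, dy, dz], "angular": [wx, wy, wz]}, ...]. A call has 1 to 10 rows; each row is the pose to reach, as a shift and turn from the pose commanded when the call began, along the tool's axes at that moment; what a row does not reach only later rows make up. A row lasts 1/8 s, in which the tool goes at most 62.5 mm and 10.7 degrees, less where a joint would pass 70% of its speed; a pose out of reach is approached as far as the arm can. A call with a gripper value outside its range is refused whole. The fingers move at their own pace and stop on an object; the grip force is fixed at half the most. Time passes only in rows, so rows that repeat a pose let the fingers close. It gives the time, the measured TCP pose, the force and the opening at its end, in the units of the state.
- arm.read_state(): the state, without advancing time (a new reading comes with each control period).
- arm.get_image(name): name is "scene" or "side" or "wrist"; returns (picture, depth): 420x560x3 uint8, blue, green, red; 420x560 float32, mm along the optical axis (not along the pixel's ray), 0 where there is no reading.
- arm.get_calibration(name): a dict with "camera_matrix" (3x3 intrinsics, pixels), "R" (3x3) and "t" (3): a world point X has camera coordinates R X + t. Camera axes: x right, y down, z forward; pixel columns grow to the right and rows downward; lengths in mm; the calibration is good to about 2 mm. The wrist camera is an equidistant fisheye: a pixel r from the principal point sees the ray r / f radians off the axis. A picture is of the moment at which its call begins: read the wrist's pose just before it. get_calibration takes no time and is no camera call; for the wrist camera it gives the pose at the moment of the call.
- arm.job_done(): hands the job in, once; it reports no verdict.
The state is a dict: "clock": time; "joints": joint angles; "joint_vel": joint speeds; "joint_efforts": joint torques, N m; "position": TCP position; "ee_rot": TCP orientation; "contact_force": force on the tool from outside, world axes, zero at the start; "wrist_torque": the same for the moment, N m; "gripper_width": finger opening in mm.
Only numpy, scipy, OpenCV 4.12 (cv2) and the standard library are available. Lean on these libraries where they do the work, as an engineer would, in place of code of your own. Each camera call takes 0.05 s, during which the arm holds its last target. There are 200 camera calls.

### The job

It is the other engine part's turn under the magnifier: swap the brass part and the dark steel part between the white and the blue pad, keeping them upright (the grey pad is free for parking one meanwhile). Then press the red release button all the way down and pull the magnifier out by its yellow grip post, past the first stop to the second stop, so that it is fully extended above the white pad. Finish while still holding it there against its return spring, and leave the other things on the table alone.

Things in the scene. Friction and masses are not known exactly. Their poses are not given: they have to be found in the camera images.
- station: Plywood inspection board, 220 x 530 x 12 mm, fixed to the table, with the telescoping magnifier on it. Origin on the table, z up; the telescope's axis runs along the station's own y at x = 0, 125 mm above the table, and the magnifier draws out towards the station's own -y. The grey telescope housing (42 x 160 x 40 mm) spans y = 140 to 300 mm, z = 105 to 145 mm.
- pad_inspect (a point): Centre of the white pad (66 mm disc, flat on the board; 12 mm above the table), the inspection place: the lens comes above it at the second stop. Station x = 0, y = -150 mm.
- pad_wait (a point): Centre of the blue pad (66 mm disc, flat on the board), the waiting place, 100 mm from the white one: station x = 100, y = -150 mm.
- pad_spare (a point): Centre of the grey pad (66 mm disc, flat on the board), empty, for parking: station x = 100, y = -40 mm.
- brass_center (a point): Brass valve part, a loose upright turned piece 70 mm tall, about 250 g, standing on the white or the blue pad: foot 44 mm across and 12 mm high, waist 32 mm across from 16 to 52 mm height (grasp here), neck 22 mm across. This point is on its axis half-way up (35 mm above its underside); z is its axis.
- brass_part: The same brass part; origin at the centre of its underside.
- steel_center (a point): Dark steel nozzle part, a loose upright turned piece 70 mm tall, about 250 g, standing on the other of those pads: foot 44 mm across and 10 mm high, waist 34 mm across from 13 to 56 mm height (grasp here), neck 18 mm across. This point is on its axis half-way up (35 mm above its underside); z is its axis.
- steel_part: The same steel part; origin at the centre of its underside.
- release_top (a point): Centre of the top of the red release button, 22 mm across, on the housing; it stands 14 mm above the housing (159 mm above the table) and is pushed straight down with about 3 N. While it is up, the telescope is locked.
- release (a joint): How far the release button is down, in m: 0 up, 0.009 fully down. The telescope is free from 0.007 on. It has no spring: it stays down after it is pressed.
- loupe: The magnifier's head: white ring 77 mm across with a clear lens, and the grip post, on the end of the telescope. Origin at the lens centre, 125 mm above the table; lens at station y = 90 mm when pushed home, -30 mm at the first stop, -150 mm at the second. Same axes as the station.
- grip_post (a point): Grasp point on the yellow upright grip post, 16 mm across, which stands up from 128 to 183 mm above the table, 48 mm beyond the lens centre towards the station's -y. This point is on the post's axis, 158 mm above the table.
- inner_rod (a joint): Draw of the telescope's inner rod in m: 0 home, 0.120 fully out. It comes out first (spring about 1 to 2 N), up to the first stop.
- outer_tube (a joint): Draw of the telescope's outer tube in m: 0 home, 0.120 fully out. It follows after the first stop (spring about 4 to 6 N), up to the second stop, a hard stop. Springs pull both sections home again if the magnifier is let go.
- parts_bin: Bystander: open blue parts bin, 160 x 110 x 70 mm, origin under its centre.
- carton: Bystander: yellow carton, 70 x 100 x 60 mm, origin under its centre.
- oil_bottle: Bystander: black bottle with a red cap, 56 mm across, 150 mm tall, origin under its centre.
- screwdriver: Bystander: screwdriver with orange handle, lying on the table near the robot, about 200 mm long.
Things that resemble listed ones, but are neither listed nor needed, are in the scene too. Of the things like the brass_part, leave any that is green; of the rest the larger one is meant.

How it is judged:
By the outcome, as a careful person would: the job done as asked, in the order asked, and still so for the second after the job is handed in, while the arm keeps its last pose, push and grip.
It also fails if it takes over 72 s, if anything falls off the work surface, if the arm or the gripper's body presses on something with over 40 N, if the wrist force passes 120 N, or if a joint passes its speed limit or range.

## Working session

There is one attempt and no reset: what is moved stays moved. The work goes in short steps, Python scripts to look and compute and a tool call to move; the robot and the scene stay as the last step left them, time stands still between calls to the robot, and variables do not carry over. Pictures are saved under pics/ and viewed, about 8 in all and at most 12, crops included, and the job is handed in when it is done.

Besides the shell and the picture viewer there is one more tool, called after "Request:" by a JSON object that holds its "name" and its "arguments". move_arm: Moves the arm, as the interface text tells. Its arguments: {"type":"object","properties":{"moves":{"type":"array","items":{"type":"object","properties":{"gripper":{"type":"number"},"xyz":{"type":"array","items":{"type":"number"}},"angular":{"type":"array","items":{"type":"number"}}}}}},"required":["moves"]}

```bash
mkdir -p pics
cat > look.py <<'E'
import sys,cv2,numpy as np,pickle
from bench import arm
def snap(tag,names=("scene","side","wrist")):
    out={}
    for n in names:
        c=arm.get_calibration(n); p,d=arm.get_image(n); out[n]=(p,d,c)
        cv2.imwrite(f"pics/{tag}_{n}.png",p)
    pickle.dump(out,open(f"pics/{tag}.pkl","wb")); return out
E
python3 - <<'E'
from look import *
o=snap("a"); 
for n in o: print(n,{k:np.round(v,3).tolist() for k,v in o[n][2].items() if hasattr(v,'__len__') and not isinstance(v,str)})
s=arm.read_state(); print(s)
E
ls
```

```text
scene {'camera_matrix': [[413.742, 0.0, 283.942], [0.0, 413.742, 206.985], [0.0, 0.0, 1.0]], 'R': [[-0.731, 0.682, -0.01], [0.406, 0.424, -0.81], [-0.548, -0.596, -0.587]], 't': [327.129, -109.562, 1502.884]}
side {'camera_matrix': [[500.709, 0.0, 272.409], [0.0, 500.709, 211.234], [0.0, 0.0, 1.0]], 'R': [[-0.926, -0.377, -0.006], [-0.22, 0.555, -0.802], [0.306, -0.742, -0.597]], 't': [437.567, 179.892, 1432.51]}
wrist {'camera_matrix': [[325.192, 0.0, 279.336], [0.0, 325.192, 203.729], [0.0, 0.0, 1.0]], 'R': [[-0.298, -0.955, 0.004], [-0.921, 0.289, 0.262], [-0.251, 0.075, -0.965]], 't': [623.445, -33.701, 379.504]}
{'clock': 0.15, 'joints': array([ 1.52560128e+00,  3.85376089e-01,  6.91184030e-03, -3.58155343e-04,
       -1.19401045e+00, -2.58585088e-01]), 'joint_vel': array([ 0.00059576, -0.00122679,  0.00326991,  0.00177191,  0.00032303,
        0.00028357]), 'joint_efforts': array([ 1.68800630e-04, -3.92673504e+01,  1.88582236e+01,  4.18863013e+00,
       -3.38813770e-03, -6.83862567e-07]), 'position': array([186.81634973, 595.94824193, 230.46336216]), 'ee_rot': array([ 9.88476509e-01, -1.51371921e-01, -7.61464865e-05,  8.52142001e-04]), 'contact_force': array([-0.42194654,  0.21606827,  0.42430318]), 'wrist_torque': array([-0.04265272, -0.00537424,  0.01418448]), 'gripper_width': 85.83672636600494}
look.py
pics
```

View pics/a_scene.png

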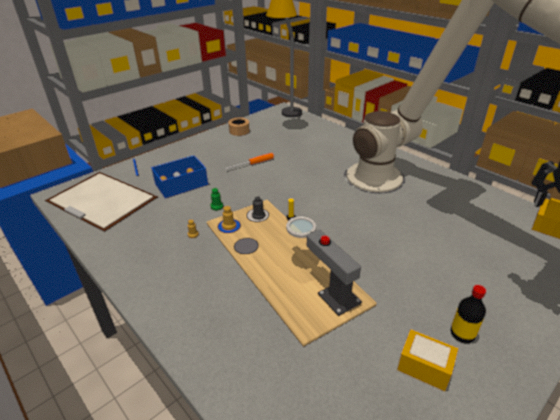

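View pics/a_side.png

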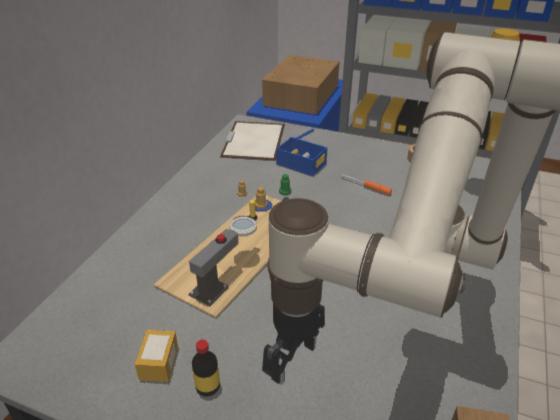

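The scene view shows the brass part on the blue pad (228,220), steel on the white pad (258,210), the grey pad at (246,245), the button at (325,240), the post at (291,208), a green decoy (216,200) and a small brass decoy (192,229). In the side view the arm hides the steel part.

```bash
cat >> look.py <<'E'
def ray(c,uv):
    K,R,t=[np.array(c[k],float) for k in("camera_matrix","R","t")]
    d=np.linalg.solve(K,[uv[0],uv[1],1]); return -R.T@t, R.T@d/np.linalg.norm(d)
def onplane(c,uv,z):
    o,d=ray(c,uv); return o+d*(z-o[2])/d[2]
def tri(r1,r2):
    A=[];b=[]
    M=np.zeros((3,3));v=np.zeros(3)
    for o,d in(r1,r2):
        P=np.eye(3)-np.outer(d,d);M+=P;v+=P@o
    X=np.linalg.solve(M,v)
    return X,[np.linalg.norm(np.cross(X-o,d)) for o,d in(r1,r2)]
def blobs(img,lo,hi,roi,mn=15):
    h=cv2.cvtColor(img,cv2.COLOR_BGR2HSV);m=cv2.inRange(h,np.array(lo),np.array(hi))
    k=np.zeros_like(m);x0,y0,x1,y1=roi;k[y0:y1,x0:x1]=255
    m&=k;n,l,s,c=cv2.connectedComponentsWithStats(m)
    return [(s[i].tolist(),c[i].round(1).tolist(),l==i) for i in range(1,n) if s[i][4]>=mn]
def back(c,d,m):
    v,u=np.nonzero(m&(d>0));K=np.array(c["camera_matrix"]);R=np.array(c["R"]);t=np.array(c["t"])
    z=d[v,u];P=np.c_[(u-K[0,2])/K[0,0]*z,(v-K[1,2])/K[1,1]*z,z]
    return (P-t)@R
E
python3 - <<'E'
from look import *
o=pickle.load(open("pics/a.pkl","rb"))
R={"scene":(180,180,390,350),"side":(150,160,330,320)}
for n in R:
    p,d,c=o[n]; print(n)
    for nm,lo,hi in [("wood",(10,60,90),(25,170,255)),("red",(0,150,80),(6,255,255)),("red2",(174,150,80),(180,255,255)),("yellow",(22,190,100),(32,255,255)),("brass",(12,130,60),(21,255,255)),("blue",(105,120,40),(125,255,255))]:
        for s,ce,m in blobs(p,lo,hi,R[n],20):
            P=back(c,d,m); print(nm,s,ce,"med",np.median(P,0).round(0),"zr",np.percentile(P[:,2],[2,98]).round(0))
            if nm=="wood" and s[4]>1000:
                q=np.array([onplane(c,uv,12)[:2] for uv in np.argwhere(m)[:,::-1]],np.float32)
                print("  rect",cv2.minAreaRect(q))
p=o["scene"][0][185:345,175:385]; q=o["side"][0][160:310,150:340]
cv2.imwrite("pics/b.png",np.hstack([cv2.resize(p,(420*1,320)),cv2.resize(q,(380,320))]))
cv2.imwrite("pics/w.png",np.vstack([cv2.resize(p,None,fx=2.6,fy=2.6,interpolation=2)]))
E
```

```text
scene
wood [206, 199, 171, 148, 9032] [287.4, 273.5] med [578. 152.  14.] zr [ 6. 18.]
  rect ((539.182373046875, 71.10745239257812), (578.81005859375, 225.07894897460938), 79.41214752197266)
wood [287, 198, 8, 17, 46] [291.2, 205.4] med [497.  81. 148.] zr [  0. 187.]
wood [187, 219, 12, 20, 70] [191.6, 229.0] med [ 663. -173.   20.] zr [ 1. 58.]
red [321, 236, 9, 9, 61] [324.6, 239.6] med [531. 234. 159.] zr [150. 162.]
yellow [288, 199, 6, 18, 76] [290.6, 207.7] med [504.  89. 160.] zr [135. 186.]
brass [222, 206, 13, 24, 227] [227.8, 218.3] med [ 571. -111.   50.] zr [16. 85.]
brass [188, 220, 10, 18, 130] [191.8, 229.4] med [ 664. -166.   26.] zr [ 5. 57.]
blue [180, 180, 28, 13, 248] [191.1, 184.4] med [ 529. -388.   21.] zr [ 3. 48.]
blue [218, 221, 22, 11, 68] [229.6, 227.2] med [ 572. -108.   15.] zr [12. 19.]
side
wood [316, 160, 8, 7, 32] [318.6, 162.3] med [ 456. -413.   36.] zr [28. 55.]
wood [237, 180, 10, 17, 118] [241.5, 188.7] med [ 655. -165.   22.] zr [-3. 55.]
wood [154, 187, 128, 131, 4950] [226.0, 260.3] med [530. 187.  11.] zr [  4. 146.]
  rect ((541.4522705078125, 76.26214599609375), (577.4923706054688, 231.13047790527344), 81.76958465576172)
wood [288, 217, 18, 10, 115] [295.6, 221.2] med [182. 621. 587.] zr [584. 590.]
red [217, 234, 8, 8, 47] [220.3, 237.6] med [524. 236. 157.] zr [149. 162.]
brass [254, 192, 12, 16, 79] [259.7, 200.7] med [ 558. -107.   32.] zr [ 21. 178.]
blue [277, 160, 49, 15, 416] [300.9, 165.2] med [ 508. -384.   25.] zr [ 4. 65.]
blue [256, 202, 15, 9, 34] [265.6, 206.8] med [ 542. -116.   13.] zr [ 8. 17.]
```

View pics/w.png

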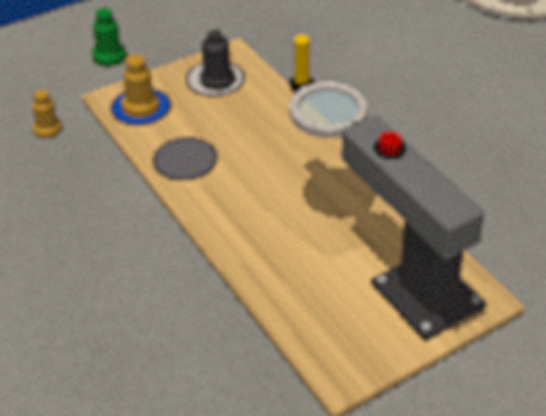

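View pics/a_wrist.png

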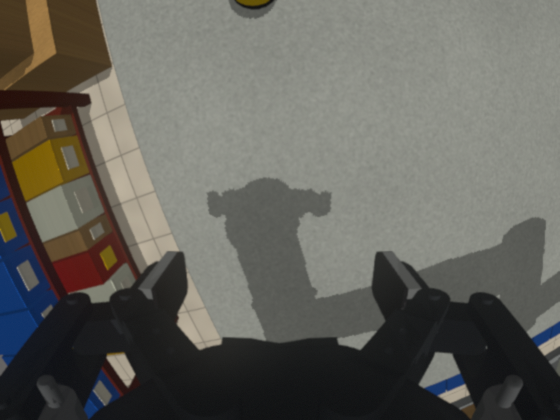

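Request:
{"name": "move_arm", "arguments": {"moves": [{"gripper": 1,"xyz": [3,3,-5],"angular": [0,0,0]},{"gripper": 1,"xyz": [48,49,-9],"angular": [0,0,-0.12]},{"gripper": 1,"xyz": [48,49,-9],"angular": [0,0,-0.12]},{"gripper": 1,"xyz": [48,49,-9],"angular": [0,0,-0.12]},{"gripper": 1,"xyz": [48,49,-9],"angular": [0,0,-0.12]},{"gripper": 1,"xyz": [48,49,-9],"angular": [0,0,-0.12]},{"gripper": 1,"xyz": [48,49,-9],"angular": [0,0,-0.12]},{"gripper": 1,"xyz": [48,49,-9],"angular": [0,0,-0.12]},{"gripper": 1,"xyz": [48,49,-9],"angular": [0,0,-0.12]},{"gripper": 1,"xyz": [48,49,-9],"angular": [0,0,-0.12]}]}}

```text
clock: 1.4
position: [460.6, 58.3, 316.0]
ee_rot: [0.996, -0.092, 0.0, -0.0]
contact_force: [0.9, 0.7, 0.2]
gripper_width: 85.3
```

Request:
{"name": "move_arm", "arguments": {"moves": [{"gripper": 1,"xyz": [0,0,0],"angular": [0,0,0]},{"gripper": 1,"xyz": [0,0,0],"angular": [0,0,0]},{"gripper": 1,"xyz": [0,0,0],"angular": [0,0,0]}]}}

```text
clock: 1.78
position: [459.7, 61.3, 315.6]
ee_rot: [0.996, -0.091, -0.0, -0.0]
contact_force: [-0.7, -0.1, 0.4]
gripper_width: 85.6
```

Run:
```python
from look import *
snap("c")
s=arm.read_state();print(s["clock"],s["position"],s["ee_rot"],s["joints"])
```

```text
1.925 [459.82964964  61.43124981 315.83727365] [ 9.95894882e-01 -9.05172729e-02  3.75638341e-05 -7.75583901e-05] [ 4.84411402e-01  5.06887502e-02 -2.16153068e-01 -9.25884396e-05
 -1.30380710e+00  9.05126669e-01]
```

View pics/c_wrist.png

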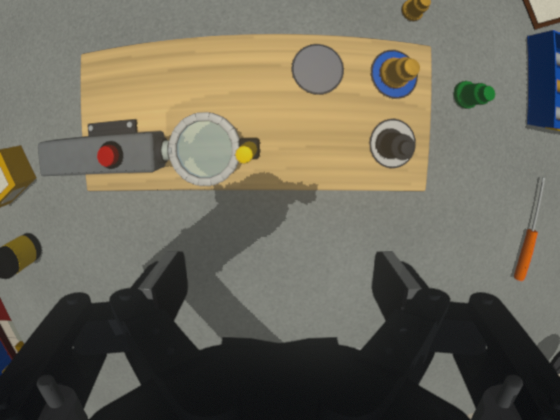

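Wrist view: button (108,155), post top (247,152), white pad with steel (393,145), blue pad with brass (395,73), empty grey pad (318,68), all unobstructed.

```bash
cat >> look.py <<'E'
def wray(c,uv):
    K,R,t=[np.array(c[k],float) for k in("camera_matrix","R","t")]
    x=np.atleast_2d(uv).astype(float); e=(x-K[:2,2])/K[0,0]; th=np.linalg.norm(e,axis=1,keepdims=True)
    d=np.c_[e/np.maximum(th,1e-9)*np.sin(th),np.cos(th)]
    return -R.T@t, d@R
def wplane(c,uv,z):
    o,d=wray(c,uv); return o+d*((z-o[2])/d[:,2])[:,None]
def wback(c,dep):
    v,u=np.mgrid[:dep.shape[0],:dep.shape[1]]; uv=np.c_[u.ravel(),v.ravel()]
    o,d=wray(c,uv); f=np.array(c["R"])[2]; P=o+d*(dep.ravel()/(d@f))[:,None]
    return P.reshape(dep.shape+(3,))
def mask(img,lo,hi): return cv2.inRange(cv2.cvtColor(img,cv2.COLOR_BGR2HSV),np.array(lo),np.array(hi))>0
def circ(P):
    P=P[:,:2]; (x,y),r=cv2.minEnclosingCircle(P.astype(np.float32)); return np.round([x,y,r],1)
E
python3 - <<'E'
from look import *
o=pickle.load(open("pics/c.pkl","rb")); p,d,c=o["wrist"]; W=wback(c,d)
def roi(x0,y0,x1,y1):
    k=np.zeros(p.shape[:2],bool);k[y0:y1,x0:x1]=1;return k
uvof=lambda m:np.argwhere(m)[:,::-1]
def biggest(m):
    n,l,s,ce=cv2.connectedComponentsWithStats(m.astype(np.uint8)); i=1+np.argmax(s[1:,4]); return l==i,s[i].tolist(),ce[i]
m,s,ce=biggest(mask(p,(10,50,90),(26,200,255))&roi(70,30,440,200))
print("board",cv2.minAreaRect(wplane(c,uvof(m),12)[:,:2].astype(np.float32)),"depthz",np.median(W[m][:,2]))
for nm,lo,hi,r in [("blue",(105,120,40),(125,255,255),(360,40,430,105)),("white",(0,0,140),(180,50,255),(360,110,425,175)),("grey",(0,0,60),(180,60,125),(285,38,350,100)),("red",(0,150,60),(7,255,255),(85,130,130,180)),("post",(22,190,80),(33,255,255),(230,130,265,170)),("lens",(0,0,150),(180,40,255),(160,105,245,190))]:
    m,s,ce=biggest(mask(p,lo,hi)&roi(*r)); z={"red":159,"post":183,"lens":130}.get(nm,12)
    print(nm,s,ce.round(1),"circ",circ(wplane(c,uvof(m),z)),"depth med",np.median(W[m],0).round(1))
for nm,r in [("brass",(375,45,425,105)),("steel",(370,115,420,170)),("post",(230,130,265,170)),("button",(85,130,130,180))]:
    k=roi(*r)&(d>0); zs=W[...,2]; top=np.percentile(zs[k],98 if nm!="button" else 99); m=k&(zs>top-4)
    uv=uvof(m).mean(0); print(nm,"top",top.round(1),"med",np.median(W[m],0).round(1),"uv",uv.round(1),m.sum(),"ray at nominal",wplane(c,uv,{"post":183,"button":159}.get(nm,82)).round(1))
for z in (23,):
  for nm,r in [("brass",(365,45,425,105)),("steel",(360,115,420,170))]:
    k=roi(*r)&(abs(W[...,2]-z)<3); P=W[k]; print(nm,"foot depth circ",circ(P),k.sum())
print(np.array(c["R"])[2], "cam",wray(c,[0,0])[0])
# scene & side rays for button and post (two-view)
a=pickle.load(open("pics/a.pkl","rb"))
for nm,us,uw in [("button",(324.6,239.6),None)]:
    m,s,ce=biggest(mask(p,(0,150,60),(7,255,255))&roi(85,130,130,180)); O,D=wray(c,ce)
    print("tri button",tri(ray(a["scene"][2],us),(O,D[0])), tri(ray(a["scene"][2],us),ray(a["side"][2],(220.3,237.6))))
q=p[25:205,220:440]; cv2.imwrite("pics/d.png",cv2.resize(q,None,fx=3.2,fy=3.2,interpolation=2))
E
```

```text
board ((541.2425537109375, 89.82252502441406), (528.5020141601562, 219.92884826660156), 79.4872817993164) depthz 11.678379468905746
blue [373, 51, 43, 46, 607] [389.9  76.6] circ [ 563.2 -122.7   33.1] depth med [ 551.3 -111.9   13. ]
white [371, 121, 42, 45, 543] [389.4 140.5] circ [ 464.8 -104.4   32.9] depth med [477.9 -98.7  13. ]
grey [292, 45, 51, 49, 481] [319.9  66.4] circ [582.9 -14.   34.9] depth med [590.1 -24.1  12.7]
red [97, 145, 21, 22, 341] [107.2 155. ] circ [527.6 226.7  12.5] depth med [526.8 227.2 158. ]
post [236, 145, 17, 18, 226] [244.3 153.8] circ [500.2  84.5   7.6] depth med [500.1  84.  182.6]
lens [169, 113, 69, 72, 3753] [204.3 148.4] circ [508.5 131.9  38. ] depth med [509.1 130.6 126.7]
brass top 82.4 med [ 563.8 -119.    81.8] uv [411.3  66.8] 229 ray at nominal [[ 563.7 -119.2   82. ]]
steel top 81.9 med [466.1 -97.2  81.7] uv [406.1 147.8] 149 ray at nominal [[466.1 -97.1  82. ]]
post top 183.4 med [499.6  85.  182.5] uv [243.4 154.3] 262 ray at nominal [[499.7  85.  183. ]]
button top 159.3 med [526.5 229.2 158.2] uv [105.6 155.7] 297 ray at nominal [[526.5 228.6 159. ]]
brass foot depth circ [ 563.9 -119.8   21.9] 151
steel foot depth circ [465.9 -97.9  21.6] 173
[-0.25838993  0.04517558 -0.96498384] cam [525.02482144  49.76182791 458.10806931]
tri button (array([526.7672815 , 229.89963243, 153.19644113]), [np.float64(0.02708521770676444), np.float64(0.027085217706922692)]) (array([526.86579747, 230.42652768, 152.61849412]), [np.float64(0.787449883110008), np.float64(0.7874498831099747)])
```

Request:
{"name": "move_arm", "arguments": {"moves": [{"gripper": 1,"xyz": [3.5,15.5,18.6],"angular": [0,0,0]},{"gripper": 1,"xyz": [3.5,15.5,18.6],"angular": [0,0,0]},{"gripper": 1,"xyz": [3.5,15.5,18.6],"angular": [0,0,0]},{"gripper": 1,"xyz": [3.5,15.5,18.6],"angular": [0,0,0]},{"gripper": 1,"xyz": [3.5,15.5,18.6],"angular": [0,0,0]},{"gripper": 1,"xyz": [3.5,15.5,18.6],"angular": [0,0,0]},{"gripper": 1,"xyz": [3.5,15.5,18.6],"angular": [0,0,0]}]}}

```text
clock: 2.8
position: [467.6, -97.4, 131.4]
ee_rot: [0.996, -0.091, 0.002, -0.0]
contact_force: [0.3, 0.2, 0.3]
gripper_width: 85.7
```

```bash
cat >> look.py <<'E'
O=np.array([492.1,43.1]);EX=np.array([.983,-.183]);EY=np.array([.183,.983])
def st():
    s=arm.read_state();r=s["position"][:2]-O
    print("t",round(s["clock"],2),"station xyz",np.round([r@EX,r@EY,s["position"][2]],1),"q",s["ee_rot"].round(4),"F",s["contact_force"].round(1),"w",round(s["gripper_width"],1),"j",s["joints"].round(2))
E
python3 -c "from look import *;st()"
```

```text
t 2.8 station xyz [   1.6 -142.6  131.4] q [ 9.959e-01 -9.070e-02  1.800e-03 -3.000e-04] F [0.3 0.2 0.3] w 85.7 j [ 0.14  0.24 -0.49  0.   -0.84  1.25]
```

Request:
{"name": "move_arm", "arguments": {"moves": [{"gripper": 1,"xyz": [-0.1,0,5.5],"angular": [0,0,0]},{"gripper": 1,"xyz": [-0.1,0,10.2],"angular": [0,0,0]},{"gripper": 1,"xyz": [-0.1,0,10.2],"angular": [0,0,0]},{"gripper": 1,"xyz": [-0.1,0,10.2],"angular": [0,0,0]},{"gripper": -1,"xyz": [-0.1,0,10.2],"angular": [0,0,0]},{"gripper": -1,"xyz": [-0.1,0,10.2],"angular": [0,0,0]},{"gripper": -1,"xyz": [-0.1,0,10.2],"angular": [0,0,0]},{"gripper": -1,"xyz": [-0.1,0,10.2],"angular": [0,0,0]},{"gripper": -1,"xyz": [-0.1,0,10.2],"angular": [0,0,0]},{"gripper": -1,"xyz": [-0.1,0,10.2],"angular": [0,0,0]}]}}

```text
clock: 4.05
position: [465.9, -98.3, 28.9]
ee_rot: [0.996, -0.092, 0.001, -0.0]
contact_force: [-1.1, 0.7, 7.8]
gripper_width: 32.8
```

```bash
python3 -c "from look import *;st()"
```

```text
t 4.05 station xyz [   0.2 -143.8   28.9] q [ 9.958e-01 -9.160e-02  8.000e-04 -0.000e+00] F [-1.1  0.7  7.8] w 32.8 j [ 0.13  0.4  -0.6   0.   -0.57  1.25]
```

Request:
{"name": "move_arm", "arguments": {"moves": [{"gripper": -1,"xyz": [0,0,-2],"angular": [0,0,0]},{"gripper": -1,"xyz": [0,0,-5],"angular": [0,0,0]},{"gripper": -1,"xyz": [3,-3,-5],"angular": [0,0,0]},{"gripper": -1,"xyz": [6.5,-7,-5],"angular": [0,0,0]},{"gripper": -1,"xyz": [10,-10.4,-5],"angular": [0,0,0]},{"gripper": -1,"xyz": [10,-10.4,-5],"angular": [0,0,0]},{"gripper": -1,"xyz": [10,-10.4,-5],"angular": [0,0,0]},{"gripper": -1,"xyz": [10,-10.4,-2],"angular": [0,0,0]},{"gripper": -1,"xyz": [10,-10.4,-0.6],"angular": [0,0,0]},{"gripper": -1,"xyz": [10,-10.4,-0.6],"angular": [0,0,0]}]}}

```text
clock: 5.3
position: [581.1, -15.1, 32.8]
ee_rot: [0.996, -0.092, -0.002, 0.001]
contact_force: [0.5, -0.0, -2.6]
gripper_width: 32.7
```

```bash
python3 -c "from look import *;st();snap('e')"
```

```text
t 5.3 station xyz [ 98.2 -40.9  32.8] q [ 9.957e-01 -9.210e-02 -1.600e-03  6.000e-04] F [ 0.5 -0.  -2.6] w 32.7 j [ 0.25  0.53 -0.33 -0.   -0.72  1.13]
```

View pics/e_wrist.png

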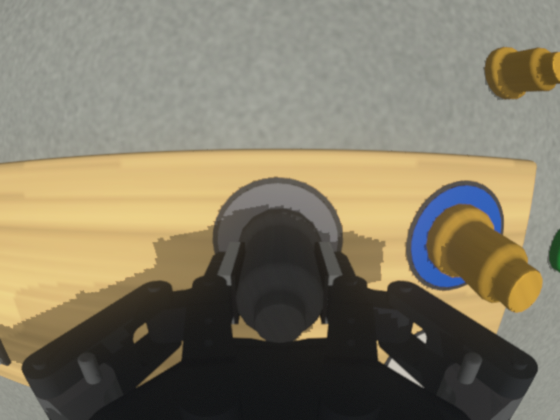

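The steel part is held upright over the grey pad (280,215); lowering and releasing.

Request:
{"name": "move_arm", "arguments": {"moves": [{"gripper": -1,"xyz": [0.1,0,0.4],"angular": [0,0,0]},{"gripper": -1,"xyz": [0.1,0,0.4],"angular": [0,0,0]},{"gripper": 1,"xyz": [0.1,0,0.4],"angular": [0,0,0]},{"gripper": 1,"xyz": [0.1,0,0.4],"angular": [0,0,0]},{"gripper": 1,"xyz": [0.1,0,0.4],"angular": [0,0,0]},{"gripper": 1,"xyz": [0.1,0,-4],"angular": [0,0,0]},{"gripper": 1,"xyz": [0.1,0,-9],"angular": [0,0,0]},{"gripper": 1,"xyz": [0.2,5,-9],"angular": [0,0,0]},{"gripper": 1,"xyz": [0.2,10.6,-9],"angular": [0,0,0]},{"gripper": 1,"xyz": [0.2,10.6,-9],"angular": [0,0,0]}]}}

```text
clock: 6.7
position: [564.1, -121.9, 124.0]
ee_rot: [0.996, -0.094, -0.0, 0.0]
contact_force: [-0.2, 0.8, -0.3]
gripper_width: 85.5
```

Request:
{"name": "move_arm", "arguments": {"moves": [{"gripper": 1,"xyz": [0,0,0],"angular": [0,0,0]},{"gripper": 1,"xyz": [0,0,0],"angular": [0,0,0]}]}}

```text
clock: 6.95
position: [565.5, -118.0, 123.8]
ee_rot: [0.996, -0.091, 0.0, -0.0]
contact_force: [-0.7, 0.2, 0.5]
gripper_width: 85.2
```

Run:
```python
from look import *
st();o=snap('f');p,d,c=o["wrist"];W=wback(c,d)
z=W[...,2];v,u=np.mgrid[:420,:560]
for nm,xy in [("steel",(583,-15)),("brass",(564,-119))]:
    k=(d>0)&(np.hypot(W[...,0]-xy[0],W[...,1]-xy[1])<28)&(z>77)&(z<86)
    P=W[k]; print(nm,len(P), P.mean(0).round(1) if len(P) else "", ((P.mean(0)[:2]-O)@EX,(P.mean(0)[:2]-O)@EY) if len(P) else "")
```

```text
t 6.95 station xyz [ 101.7 -145.   123.8] q [ 9.958e-01 -9.110e-02  1.000e-04 -0.000e+00] F [-0.7  0.2  0.5] w 85.2 j [ 0.07  0.4  -0.26  0.   -0.91  1.31]
steel 510 [583.6 -16.2  81. ] (np.float64(100.84157111488194), np.float64(-41.521513270196145))
brass 998 [ 565.  -120.5   81.4] (np.float64(101.55792196097731), np.float64(-147.51757984498818))
```

Request:
{"name": "move_arm", "arguments": {"moves": [{"gripper": 1,"xyz": [-0.1,0.2,5],"angular": [0,0,0]},{"gripper": 1,"xyz": [-0.1,0.2,9.3],"angular": [0,0,0]},{"gripper": 1,"xyz": [-0.1,0.2,9.3],"angular": [0,0,0]},{"gripper": 1,"xyz": [-0.1,0.2,9.3],"angular": [0,0,0]},{"gripper": -1,"xyz": [-0.1,0.2,9.3],"angular": [0,0,0]},{"gripper": -1,"xyz": [-0.1,0.2,9.3],"angular": [0,0,0]},{"gripper": -1,"xyz": [-0.1,0.2,9.3],"angular": [0,0,0]},{"gripper": -1,"xyz": [-0.1,0.2,9.3],"angular": [0,0,0]},{"gripper": -1,"xyz": [-0.1,0.2,9.3],"angular": [0,0,0]},{"gripper": -1,"xyz": [-0.1,0.2,9.3],"angular": [0,0,0]}]}}

```text
clock: 8.35
position: [564.5, -120.7, 31.9]
ee_rot: [0.996, -0.092, 0.001, 0.0]
contact_force: [-0.2, 1.2, 8.1]
gripper_width: 30.6
```

```bash
python3 -c "from look import *;st()"
```

```text
t 8.35 station xyz [ 101.1 -147.8   31.9] q [ 9.958e-01 -9.160e-02  8.000e-04  0.000e+00] F [-0.2  1.2  8.1] w 30.6 j [ 0.07  0.52 -0.35  0.   -0.7   1.32]
```

Request:
{"name": "move_arm", "arguments": {"moves": [{"gripper": -1,"xyz": [0,0,-2],"angular": [0,0,0]},{"gripper": -1,"xyz": [0,0,-4],"angular": [0,0,0]},{"gripper": -1,"xyz": [-4,0.1,-4],"angular": [0,0,0]},{"gripper": -1,"xyz": [-8,0.2,-4],"angular": [0,0,0]},{"gripper": -1,"xyz": [-10.1,0.2,-4],"angular": [0,0,0]},{"gripper": -1,"xyz": [-10.1,0.2,-4],"angular": [0,0,0]},{"gripper": -1,"xyz": [-10.1,0.2,-2],"angular": [0,0,0]},{"gripper": -1,"xyz": [-10.1,0.2,-0.6],"angular": [0,0,0]},{"gripper": -1,"xyz": [-10.1,0.2,-0.6],"angular": [0,0,0]},{"gripper": -1,"xyz": [-10.1,0.2,-0.6],"angular": [0,0,0]}]}}

```text
clock: 9.6
position: [464.8, -104.3, 36.9]
ee_rot: [0.996, -0.092, 0.0, 0.0]
contact_force: [0.6, 0.2, -2.1]
gripper_width: 30.4
```

```bash
python3 -c "from look import *;st()"
```

```text
t 9.6 station xyz [ 1.000e-01 -1.499e+02  3.690e+01] q [ 9.958e-01 -9.170e-02  2.000e-04  1.000e-04] F [ 0.6  0.2 -2.1] w 30.4 j [ 0.12  0.39 -0.59  0.   -0.59  1.27]
```

Request:
{"name": "move_arm", "arguments": {"moves": [{"gripper": -1,"xyz": [0,0,0.5],"angular": [0,0,0]},{"gripper": -1,"xyz": [0,0,0.5],"angular": [0,0,0]},{"gripper": 1,"xyz": [0,0,0.5],"angular": [0,0,0]},{"gripper": 1,"xyz": [0,0,0.5],"angular": [0,0,0]},{"gripper": 1,"xyz": [0,0,0.5],"angular": [0,0,0]},{"gripper": 1,"xyz": [0,0,-4],"angular": [0,0,0]},{"gripper": 1,"xyz": [0,0,-9],"angular": [0,0,0]},{"gripper": 1,"xyz": [3.5,-4,-9],"angular": [0,0,0]},{"gripper": 1,"xyz": [7,-8,-9],"angular": [0,0,0]},{"gripper": 1,"xyz": [10,-10.9,-9],"angular": [0,0,0]}]}}

```text
clock: 10.85
position: [583.9, -14.0, 127.3]
ee_rot: [0.996, -0.091, 0.001, -0.0]
contact_force: [0.2, -0.4, -1.6]
gripper_width: 85.6
```

Request:
{"name": "move_arm", "arguments": {"moves": [{"gripper": 1,"xyz": [0,0,0],"angular": [0,0,0]},{"gripper": 1,"xyz": [0,0,0],"angular": [0,0,0]},{"gripper": 1,"xyz": [0,0,0],"angular": [0,0,0]}]}}

```text
clock: 11.22
position: [581.5, -16.0, 126.8]
ee_rot: [0.996, -0.092, -0.0, 0.0]
contact_force: [0.1, -0.1, -0.9]
gripper_width: 85.5
```

```bash
cat >> look.py <<'E'
def tops(tag):
    st();o=snap(tag);p,d,c=o["wrist"];W=wback(c,d);z=W[...,2];hsv=cv2.cvtColor(p,cv2.COLOR_BGR2HSV)
    for nm,s in [("grey",(100,-40)),("white",(0,-150)),("blue",(100,-150))]:
        xy=O+s[0]*EX+s[1]*EY
        k=(d>0)&(np.hypot(W[...,0]-xy[0],W[...,1]-xy[1])<28)&(z>77)&(z<86)
        if k.sum()<30: print(nm,"nothing",k.sum()); continue
        m=W[k].mean(0); r=m[:2]-O; print(nm,k.sum(),"station top",(r@EX).round(1),(r@EY).round(1),m[2].round(1),"hsv",np.median(hsv[k],0))
E
python3 -c "
from look import *
tops('g')"
```

```text
t 11.22 station xyz [ 98.7 -41.7 126.8] q [ 9.957e-01 -9.210e-02 -3.000e-04  1.000e-04] F [ 0.1 -0.1 -0.9] w 85.5 j [ 0.25  0.41 -0.24 -0.   -0.92  1.14]
grey 653 station top 101.2 -40.2 81.3 hsv [18. 53. 52.]
white nothing 0
blue nothing 0
```

Request:
{"name": "move_arm", "arguments": {"moves": [{"gripper": 1,"xyz": [0.2,-0.1,5],"angular": [0,0,0]},{"gripper": 1,"xyz": [0.2,-0.1,9.8],"angular": [0,0,0]},{"gripper": 1,"xyz": [0.2,-0.1,9.8],"angular": [0,0,0]},{"gripper": 1,"xyz": [0.2,-0.1,9.8],"angular": [0,0,0]},{"gripper": -1,"xyz": [0.2,-0.1,9.8],"angular": [0,0,0]},{"gripper": -1,"xyz": [0.2,-0.1,9.8],"angular": [0,0,0]},{"gripper": -1,"xyz": [0.2,-0.1,9.8],"angular": [0,0,0]},{"gripper": -1,"xyz": [0.2,-0.1,9.8],"angular": [0,0,0]},{"gripper": -1,"xyz": [0.2,-0.1,9.8],"angular": [0,0,0]},{"gripper": -1,"xyz": [0.2,-0.1,9.8],"angular": [0,0,0]}]}}

```text
clock: 12.62
position: [585.3, -14.6, 30.1]
ee_rot: [0.996, -0.092, 0.001, -0.0]
contact_force: [-1.4, 0.2, 6.1]
gripper_width: 33.1
```

```bash
python3 -c "from look import *;st()"
```

```text
t 12.62 station xyz [102.2 -39.7  30.1] q [ 9.958e-01 -9.150e-02  9.000e-04 -1.000e-04] F [-1.4  0.2  6.1] w 33.1 j [ 0.25  0.53 -0.33  0.   -0.71  1.14]
```

Request:
{"name": "move_arm", "arguments": {"moves": [{"gripper": -1,"xyz": [0,0,-2],"angular": [0,0,0]},{"gripper": -1,"xyz": [0,0,-4],"angular": [0,0,0]},{"gripper": -1,"xyz": [-0.1,4,-4],"angular": [0,0,0]},{"gripper": -1,"xyz": [-0.1,8,-4],"angular": [0,0,0]},{"gripper": -1,"xyz": [-0.1,11,-4],"angular": [0,0,0]},{"gripper": -1,"xyz": [-0.1,11,-4],"angular": [0,0,0]},{"gripper": -1,"xyz": [-0.1,11,-2],"angular": [0,0,0]},{"gripper": -1,"xyz": [-0.1,11,-0.6],"angular": [0,0,0]},{"gripper": -1,"xyz": [-0.1,11,-0.6],"angular": [0,0,0]},{"gripper": -1,"xyz": [-0.1,11,-0.6],"angular": [0,0,0]}]}}

```text
clock: 13.88
position: [563.9, -122.4, 35.0]
ee_rot: [0.996, -0.091, 0.0, 0.0]
contact_force: [0.2, 0.4, -1.3]
gripper_width: 32.2
```

```bash
python3 -c "from look import *;st()"
```

```text
t 13.88 station xyz [ 100.9 -149.5   35. ] q [ 9.958e-01 -9.130e-02  2.000e-04  1.000e-04] F [ 0.2  0.4 -1.3] w 32.2 j [ 0.07  0.52 -0.34  0.   -0.71  1.32]
```

Request:
{"name": "move_arm", "arguments": {"moves": [{"gripper": -1,"xyz": [0,0,0.5],"angular": [0,0,0]},{"gripper": -1,"xyz": [0,0,0.5],"angular": [0,0,0]},{"gripper": 1,"xyz": [0,0,0.5],"angular": [0,0,0]},{"gripper": 1,"xyz": [0,0,0.5],"angular": [0,0,0]},{"gripper": 1,"xyz": [0,0,0.5],"angular": [0,0,0]},{"gripper": 1,"xyz": [0,0,-4],"angular": [0,0,0]},{"gripper": 1,"xyz": [0,0,-10],"angular": [0,0,0]},{"gripper": -1,"xyz": [-4,-4,-14],"angular": [0,0,0]},{"gripper": -1,"xyz": [-8,-8,-18],"angular": [0,0,0]},{"gripper": -1,"xyz": [-10,-12,-22],"angular": [0,0,0]}]}}

```text
clock: 15.12
position: [488.0, 6.7, 249.0]
ee_rot: [0.996, -0.092, -0.0, -0.0]
contact_force: [1.7, 0.9, 0.0]
gripper_width: 32.7
```

Request:
{"name": "move_arm", "arguments": {"moves": [{"gripper": -1,"xyz": [0,0,0],"angular": [0,0,0]},{"gripper": -1,"xyz": [0,0,0],"angular": [0,0,0]},{"gripper": -1,"xyz": [0,0,0],"angular": [0,0,0]}]}}

```text
clock: 15.5
position: [489.4, 5.2, 246.5]
ee_rot: [0.996, -0.092, -0.001, 0.001]
contact_force: [0.6, 1.3, -0.3]
gripper_width: -0.4
```

```bash
python3 -c "
from look import *
tops('h')"
```

```text
t 15.5 station xyz [  4.2 -37.7 246.5] q [ 9.957e-01 -9.240e-02 -1.300e-03  5.000e-04] F [ 0.6  1.3 -0.3] w -0.4 j [ 0.34  0.14 -0.29 -0.   -1.14  1.04]
grey nothing 0
white 344 station top 0.2 -149.3 81.6 hsv [ 20. 167. 189.]
blue 254 station top 98.8 -149.0 81.5 hsv [17. 21. 78.]
```

View pics/h_wrist.png

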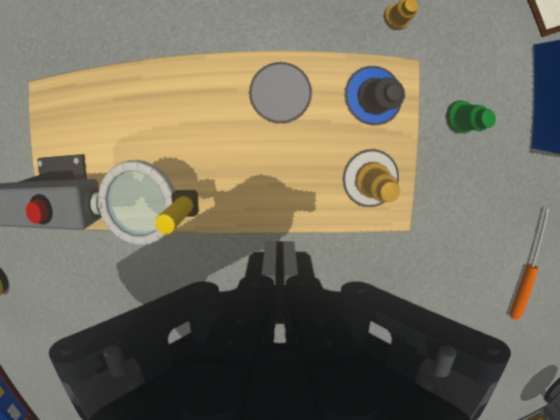

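Picture 7: brass stands on white (372,180), steel on blue (375,95), grey is empty. Next, the button.

Request:
{"name": "move_arm", "arguments": {"moves": [{"gripper": -1,"xyz": [-0.4,-22.6,0],"angular": [0,0,0]},{"gripper": -1,"xyz": [-0.4,-22.6,0],"angular": [0,0,0]},{"gripper": -1,"xyz": [-0.4,-22.6,0],"angular": [0,0,0]},{"gripper": -1,"xyz": [-0.4,-22.6,0],"angular": [0,0,0]},{"gripper": -1,"xyz": [-0.4,-22.6,6.5],"angular": [0,0,0]},{"gripper": -1,"xyz": [-0.4,-22.6,6.5],"angular": [0,0,0]},{"gripper": -1,"xyz": [-0.4,-22.6,6.5],"angular": [0,0,0]},{"gripper": -1,"xyz": [-0.4,-22.6,6.5],"angular": [0,0,0]}]}}

```text
clock: 16.65
position: [528.7, 229.0, 185.4]
ee_rot: [0.996, -0.092, 0.002, -0.001]
contact_force: [-0.1, 0.6, -0.3]
gripper_width: -0.0
```

```bash
python3 -c "
from look import *
st()"
```

```text
t 16.65 station xyz [  1.9 189.5 185.4] q [ 0.9958 -0.0921  0.0019 -0.0013] F [-0.1  0.6 -0.3] w -0.0 j [ 0.69  0.34 -0.19  0.   -1.04  0.7 ]
```

Request:
{"name": "move_arm", "arguments": {"moves": [{"gripper": -1,"xyz": [-0.1,0.1,2.2],"angular": [0,0,0]},{"gripper": -1,"xyz": [-0.1,0.1,2.6],"angular": [0,0,0]},{"gripper": -1,"xyz": [-0.1,0.1,2.9],"angular": [0,0,0]},{"gripper": -1,"xyz": [-0.1,0.1,3.2],"angular": [0,0,0]},{"gripper": -1,"xyz": [-0.1,0.1,3.4],"angular": [0,0,0]},{"gripper": -1,"xyz": [-0.1,0.1,3.5],"angular": [0,0,0]},{"gripper": -1,"xyz": [-0.1,0.1,3.5],"angular": [0,0,0]}]}}

```text
clock: 17.52
position: [526.6, 228.1, 150.0]
ee_rot: [0.996, -0.091, 0.001, -0.0]
contact_force: [-2.8, -2.6, 9.7]
gripper_width: 0.1
```

```bash
python3 -c "
from look import *
st()"
```

```text
t 17.52 station xyz [1.000e-01 1.882e+02 1.500e+02] q [ 9.958e-01 -9.140e-02  1.000e-03 -1.000e-04] F [-2.8 -2.6  9.7] w 0.1 j [ 0.69  0.37 -0.24  0.   -0.96  0.7 ]
```

Request:
{"name": "move_arm", "arguments": {"moves": [{"gripper": -1,"xyz": [0,0,0.1],"angular": [0,0,0]},{"gripper": -1,"xyz": [0,0,0.2],"angular": [0,0,0]},{"gripper": -1,"xyz": [0,0,0.2],"angular": [0,0,0]}]}}

```text
clock: 17.9
position: [526.7, 228.1, 149.8]
ee_rot: [0.996, -0.091, 0.001, -0.0]
contact_force: [-6.4, -3.2, 17.6]
gripper_width: -0.1
```

Request:
{"name": "move_arm", "arguments": {"moves": [{"gripper": -1,"xyz": [0,0,-5],"angular": [0,0,0]},{"gripper": 1,"xyz": [0,0,-10],"angular": [0,0,0]},{"gripper": 1,"xyz": [0,5,-10],"angular": [0,0,0]},{"gripper": 1,"xyz": [0,10,-10],"angular": [0,0,0]},{"gripper": 1,"xyz": [0,14.6,-10],"angular": [0,0,0]},{"gripper": 1,"xyz": [0,14.6,-9],"angular": [0,0,0]},{"gripper": 1,"xyz": [0,14.6,-8],"angular": [0,0,0]},{"gripper": 1,"xyz": [0,14.6,-7],"angular": [0,0,0]}]}}

```text
clock: 18.9
position: [499.5, 85.4, 214.7]
ee_rot: [0.996, -0.091, -0.0, 0.0]
contact_force: [0.5, -0.1, 0.2]
gripper_width: 85.6
```

Run:
```python
from look import *
st();o=snap('i');p,d,c=o["wrist"];W=wback(c,d)
m=mask(p,(22,150,60),(34,255,255))&(W[...,2]>178)&(W[...,2]<190)&(np.hypot(W[...,0]-500,W[...,1]-85)<40)
P=W[m].mean(0);r=P[:2]-O;print(m.sum(),P,r@EX,r@EY)
```

```text
t 18.9 station xyz [ -0.4  43.  214.7] q [ 9.958e-01 -9.130e-02 -3.000e-04  0.000e+00] F [ 0.5 -0.1  0.2] w 85.6 j [ 0.49  0.2  -0.3  -0.   -1.07  0.9 ]
559 [500.97466403  85.03880528 182.2956498 ] 1.0489933781643188 42.849909106670246
```

Request:
{"name": "move_arm", "arguments": {"moves": [{"gripper": 1,"xyz": [0.1,0,4],"angular": [0,0,0]},{"gripper": 1,"xyz": [0.1,0,7.4],"angular": [0,0,0]},{"gripper": 1,"xyz": [0.1,0,7.4],"angular": [0,0,0]},{"gripper": 1,"xyz": [0.1,0,7.4],"angular": [0,0,0]},{"gripper": -1,"xyz": [0.1,0,7.4],"angular": [0,0,0]},{"gripper": -1,"xyz": [0.1,0,7.4],"angular": [0,0,0]},{"gripper": -1,"xyz": [0.1,0,7.4],"angular": [0,0,0]},{"gripper": -1,"xyz": [0.1,0,7.4],"angular": [0,0,0]},{"gripper": -1,"xyz": [0.1,0,7.4],"angular": [0,0,0]},{"gripper": -1,"xyz": [0.1,0,7.4],"angular": [0,0,0]}]}}

```text
clock: 20.3
position: [500.5, 84.6, 142.2]
ee_rot: [0.996, -0.092, 0.0, -0.0]
contact_force: [-1.9, 0.7, 3.2]
gripper_width: 14.6
```

```bash
python3 -c "
from look import *
st()"
```

```text
t 20.3 station xyz [  0.7  42.3 142.2] q [ 9.958e-01 -9.170e-02  3.000e-04 -2.000e-04] F [-1.9  0.7  3.2] w 14.6 j [ 0.49  0.27 -0.4   0.   -0.89  0.9 ]
```

Request:
{"name": "move_arm", "arguments": {"moves": [{"gripper": -1,"xyz": [0,1,0],"angular": [0,0,0]},{"gripper": -1,"xyz": [0,3,0],"angular": [0,0,0]},{"gripper": -1,"xyz": [0,5,0],"angular": [0,0,0]},{"gripper": -1,"xyz": [0,7,0],"angular": [0,0,0]},{"gripper": -1,"xyz": [0,9,0],"angular": [0,0,0]},{"gripper": -1,"xyz": [0,11,0],"angular": [0,0,0]},{"gripper": -1,"xyz": [0,12,0],"angular": [0,0,0]},{"gripper": -1,"xyz": [0,14,0],"angular": [0,0,0]},{"gripper": -1,"xyz": [0,16,0],"angular": [0,0,0]},{"gripper": -1,"xyz": [0,16,0],"angular": [0,0,0]}]}}

```text
clock: 21.55
position: [471.1, -73.6, 141.9]
ee_rot: [0.996, -0.093, 0.0, -0.0]
contact_force: [-0.8, 4.8, 3.4]
gripper_width: 14.5
```

```bash
python3 -c "
from look import *
st()"
```

```text
t 21.55 station xyz [   0.7 -118.6  141.9] q [ 9.957e-01 -9.270e-02  3.000e-04 -2.000e-04] F [-0.8  4.8  3.4] w 14.5 j [ 0.19  0.23 -0.47 -0.   -0.87  1.2 ]
```

Request:
{"name": "move_arm", "arguments": {"moves": [{"gripper": -1,"xyz": [0,2,0],"angular": [0,0,0]},{"gripper": -1,"xyz": [0,4,0],"angular": [0,0,0]},{"gripper": -1,"xyz": [0,6,0],"angular": [0,0,0]},{"gripper": -1,"xyz": [0,7,0],"angular": [0,0,0]},{"gripper": -1,"xyz": [0,7.6,0],"angular": [0,0,0]},{"gripper": -1,"xyz": [0,7.9,0],"angular": [0,0,0]},{"gripper": -1,"xyz": [0,8.0,0],"angular": [0,0,0]},{"gripper": -1,"xyz": [0,8.0,0],"angular": [0,0,0]},{"gripper": -1,"xyz": [0,8.0,0],"angular": [0,0,0]}]}}

```text
clock: 22.68
position: [456.8, -150.8, 141.8]
ee_rot: [0.996, -0.092, 0.0, -0.0]
contact_force: [0.0, 6.4, 3.1]
gripper_width: 14.6
```

```bash
python3 -c "
from look import *
st()"
```

```text
t 22.68 station xyz [   0.7 -197.1  141.8] q [ 9.958e-01 -9.170e-02  1.000e-04 -3.000e-04] F [0.  6.4 3.1] w 14.6 j [ 0.02  0.23 -0.46 -0.   -0.87  1.37]
```

Spring force only so far, so creep to the hard stop.

Request:
{"name": "move_arm", "arguments": {"moves": [{"gripper": -1,"xyz": [0,0.1,0],"angular": [0,0,0]},{"gripper": -1,"xyz": [0,0.2,0],"angular": [0,0,0]},{"gripper": -1,"xyz": [0,0.2,0],"angular": [0,0,0]},{"gripper": -1,"xyz": [0,0.2,0],"angular": [0,0,0]}]}}

```text
clock: 23.18
position: [456.8, -151.3, 141.6]
ee_rot: [0.996, -0.092, 0.0, -0.001]
contact_force: [1.0, 12.2, 3.7]
gripper_width: 14.4
```

```bash
python3 -c "
from look import *
st()"
```

```text
t 23.18 station xyz [   0.8 -197.5  141.6] q [ 9.958e-01 -9.170e-02  4.000e-04 -1.500e-03] F [ 1.  12.2  3.7] w 14.4 j [ 0.02  0.23 -0.46 -0.   -0.87  1.37]
```

Request:
{"name": "move_arm", "arguments": {"moves": [{"gripper": -1,"xyz": [0,0.1,0],"angular": [0,0,0]},{"gripper": -1,"xyz": [0,0.2,0],"angular": [0,0,0]},{"gripper": -1,"xyz": [0,0.2,0],"angular": [0,0,0]},{"gripper": -1,"xyz": [0,0.2,0],"angular": [0,0,0]}]}}

```text
clock: 23.68
position: [456.8, -151.6, 141.4]
ee_rot: [0.996, -0.092, 0.001, -0.003]
contact_force: [0.6, 20.8, 3.9]
gripper_width: 14.5
```

Run:
```python
from look import *
st();o=snap('k')
a=cv2.resize(o["scene"][0][150:350,150:400],(400,320)); b=cv2.resize(o["wrist"][0],(400,300)); b=cv2.copyMakeBorder(b,0,20,0,0,0)
cv2.imwrite("pics/k2.png",np.hstack([a,b])); 
p,d,c=o["side"]
```

```text
t 23.68 station xyz [   1.  -197.8  141.4] q [ 9.958e-01 -9.180e-02  9.000e-04 -2.800e-03] F [ 0.6 20.8  3.9] w 14.5 j [ 0.01  0.23 -0.46 -0.01 -0.87  1.38]
```

View pics/k2.png

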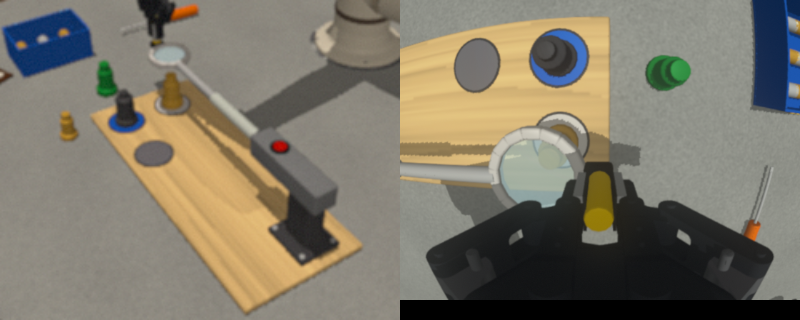

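View pics/k_side.png

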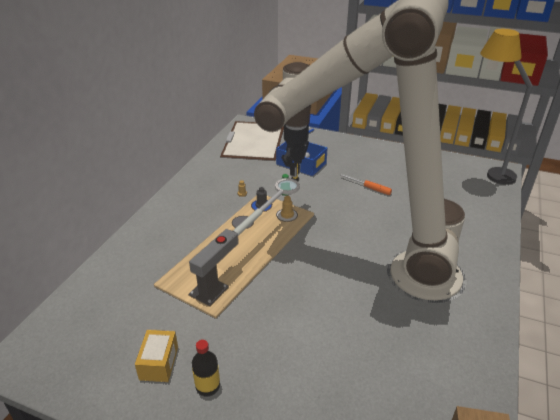

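The telescope is fully out (both sections visible), the lens is above the white pad with brass under it, and steel is upright on blue. The button is down. Force rises steeply against the stop, and the reading is 21 N. I am handing in.

```bash
python3 -c "
from look import *
print(arm.job_done());st()"
```

```text
the job is handed in; nothing more can be done
None
the job is handed in; nothing more can be done
```

The two parts are swapped, the button is fully pressed, and the magnifier was held at the second stop when I handed in at about 24 s of the 72 s.

- **Swap:** I parked the steel part on the grey pad, moved brass to white, then steel to blue. Checked from above afterwards, both stood upright. The brass was within 1 mm of its pad centre and the steel within about 1.5 mm.
- **Button:** I pressed it about 9 mm, until the force rose steeply from 10 to 18 N with almost no further movement.
- **Magnifier:** I pulled it out by the yellow post to station y = -197.8 mm, where the second stop is expected at -198 mm. The force rose from 6 N of spring to 21 N against the hard stop.
- **Last pictures:** Both telescope sections were out with the lens over the brass part. The bystanders and look-alike parts looked untouched.

One small disagreement: the grip widths read 1 to 2 mm below the stated diameters on every grasp, but no part slipped. No state reading was possible after hand-in, so the final second is not checked.

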